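# Tidy the futon-side shelf: each thing to its own holder

### The job

Put everything on the shelf top where it belongs: the long remote flat in the long tray, the short remote (which somebody left in the long tray) flat in the short tray, the flashlight lying in both saddles of its wooden cradle with its ends clear of them, and the fidget cube inside the glass bowl. Keep the remotes buttons up, and do not shove or tip the candle or the earbud case.

Things in the scene. Friction and masses are not known exactly. Their poses are not given: they have to be found in the camera images.
- remote_long: The long grey plastic remote: box 150 x 40 x 24 mm (x, y, z) lying buttons up. Origin: centre of its underside. x along its length, y across, z up. About 0.14 kg. Starts flat on the shelf top (z = 0).
- remote_short: The short grey plastic remote: box 95 x 36 x 20 mm (x, y, z) lying buttons up. Origin: centre of its underside; x along its length, y across, z up. About 0.09 kg. It starts lying in the long tray, on the tray's floor.
- flashlight: Aluminium flashlight, 130 mm long, lying on the shelf top. Origin: the middle of its length, on its axis (17 mm above the shelf at the start); x along the axis, towards the lens. Round barrel 26 mm in diameter from x = -46 to +46 mm, and at each end a hexagonal collar 34 mm across flats, 19 mm long, that keeps it from rolling. About 0.13 kg, balanced at its origin.
- fidget_cube: Wooden fidget cube, edge 36 mm, small dark discs on its faces. Origin: its centre (18 mm above the shelf at the start); axes square to its faces. About 35 g.
- tray_long: Long shallow wooden tray, fixed. Inside 172 x 62 mm (x, y), outside 180 x 70 mm; floor 5 mm thick; rim 10 mm high over all (5 mm above the floor), wall 4 mm. Origin: centre of its underside, on the shelf top; x along its length, z up. At the start the short remote lies in it.
- tray_short: Short shallow wooden tray, fixed. Inside 117 x 62 mm (x, y), outside 125 x 70 mm; floor 5 mm thick; rim 10 mm high over all (5 mm above the floor), wall 4 mm. Origin: centre of its underside, on the shelf top; x along its length, z up. Empty at the start.
- cradle: Wooden flashlight cradle, fixed: base plate 80 x 50 x 6 mm (x, y, z), two V saddles 8 mm thick at x = -30 and +30 mm, open upwards, 30 mm high, 46 mm across y; free space between them. The flashlight lies along x, barrel in both V, axis 30 mm above the origin, collars outside the saddles, lens to either end. Origin: centre of its underside, on the shelf top; z up.
- bowl: Round clear glass bowl, fixed, 140 mm in diameter at the rim, 55 mm high, wall about 4 mm, empty, narrowing towards its floor (about 5 mm thick). Origin: centre of its underside, on the shelf top; z up.
- candle: Bystander: stubby white candle jar, 48 mm in diameter, 45 mm high. Origin: centre of its underside. Must stay where it is.
- earbud_case: Bystander: white plastic earbud case, 50 x 50 x 24 mm with rounded edges. Origin: centre of its underside. Must stay where it is.
Mind the look-alikes: they are no part of the job. Leave any turquoise or yellow look-alike of the tray_long alone.

How it is judged:
By the outcome, as a careful person would: the job done as asked, in the order asked, and still so for the second after the job is handed in, with the robot touching nothing.
It also fails if it takes over 104 s, if anything falls off the work surface, if the arm or the gripper's body presses on something with over 40 N, if the wrist force passes 120 N, or if a joint passes its speed limit or range.

### The arm

A 6-joint arm with a two-finger parallel gripper is mounted at the origin on the work surface. World frame = base frame: x ahead of the robot, y to its left, z up, the work surface at z = 0. Lengths are in m, angles in rad, forces in N, time in s.
With the tool pointing down it reaches from about 0.325 to 0.925 m from the base axis. Payload 3.1 kg.
Tool frame: the origin (TCP) lies midway between the tips of the shut fingers; the grasp point (between the pads) lies 19 mm behind it; z points along the fingers, y is the line along which they close (so a half turn about z gives the same grasp; the last joint's range is limited). The gripper opens to 85 mm and grips with 20 to 120 N. Pads are 22 mm wide; open, the fingers measure 114 mm over their backs; the gripper's body (76 mm by 85 mm) begins 54 mm behind the grasp point. The pads swing forward as they close: fully open they stand 13 mm farther back than shut.
Start: joints at [-1.365, 0.217, 1.613, -0, 1.311, -0.112], TCP at [0.195, -0.594, 0.195] pointing down, gripper open.
Joint ranges: [-2.75, 2.75], [-0.78, 2.1], [0.31, 2.55], [-1.13, 4.27], [0.13, 2.63], [-2.58, 2.58]. Speed limits (rad/s): [2.79, 2.79, 3.14, 3.14, 3.14, 3.14].

### API

Orientations are given as a unit quaternion [x, y, z, w].
In Python, from rig import ctrl gives the robot as it stands.
- The arm moves only by the tool step_arm, never from a script. Its argument "plan" is a list of rows, each a list of 3 entries, a list of its own where there are three numbers: the closure, from -1 (fully open) to 1 (shut), then the shift along the tool's x, y, z as a fraction of full scale, then the turn, a rotation vector about the tool's x, y, z as a fraction of full scale. A call has 1 to 10 rows; each row shifts and turns the commanded pose from where the row before left it, along the tool's axes as they then stand; what a row does not reach is not made up. Full scale, the value 1, is 0.25 m for a shift and 180 degrees for a turn. A row lasts 1/8 s, in which the tool goes at most 62.5 mm and 10.7 degrees, less where a joint would pass 70% of its speed; a pose out of reach is approached as far as the arm can. A call with a number of a shift or a turn outside -1 to 1 is refused whole. A call with a gripper value outside its range is refused whole. The fingers move at their own pace and stop on an object; "newtons" is the grip in N (left out, the last holds). Time passes only in rows, so rows that do not move let the fingers close. It gives the time, the measured TCP pose, the force, the opening and the grip force at its end, in the units of the state.
- ctrl.read_state(): the state, without advancing time (a new reading comes with each control period).
- ctrl.read_camera(name): name is "scene" or "top"; returns the picture (400x640x3 uint8, red, green, blue); there is no depth.
- ctrl.calibration(name): a dict with "fx", "fy", "cx", "cy" (pixels), "distortion" ([k1, k2, p1, p2, k3] as OpenCV has them; the pictures are not rectified), "xyz" and "rotation" of the camera in the world. Camera axes: x right, y up, looking along -z (the intrinsics and any distortion apply to the point x, -y, -z); pixel columns grow to the right and rows downward; lengths in m; the calibration is good to about 2 mm. A picture is of the moment at which its call begins. calibration takes no time and is no camera call.
- ctrl.job_done(): hands the job in; it is judged then, once.
The state is a dict: "t": time; "q": joint angles; "dq": joint speeds; "effort": joint torques, N m; "tool_pos": TCP position; "eef_rot": TCP orientation; "contact_force": force on the tool from outside, world axes, zero at the start; "moment": the same for the moment, N m; "gripper_width": opening from 0.0 (shut) to 1.0 (fully open); "grip_force": force on a finger pad.
Only numpy, scipy, OpenCV 4.12 (cv2) and the standard library are available. Lean on these libraries where they do the work, as an engineer would, in place of code of your own. Each camera call takes 0.05 s, during which the arm holds its last target. There are 200 camera calls.

## Working session

There is one attempt and no reset: what is moved stays moved. The work goes in short steps, Python scripts to look and compute and a tool call to move; the robot and the scene stay as the last step left them, time stands still between calls to the robot, and variables do not carry over. Pictures are saved under pics/ and viewed, at most 14 in all, crops included, and the job is handed in when it is done.

Besides the shell and the picture viewer there is one more tool, called as name([rows], argument=value, ...), one row to a line, values as JSON. step_arm: Moves the arm, as the interface text tells. Shift numbers are shares of 0.25 m and turn numbers shares of 180 degrees, none past 1 either way. Its arguments: {"type":"object","properties":{"plan":{"type":"array","items":{"type":"array"}},"newtons":{"type":"number"}},"required":["plan"]}

```bash
mkdir -p pics; ls; python3 - <<'E'
from rig import ctrl
import cv2
for n in("scene","top"):
    im=ctrl.read_camera(n); cv2.imwrite(f"pics/{n}0.png",im[:,:,::-1]); print(n,ctrl.calibration(n))
print(ctrl.read_state())
E
```

```text
pics
scene {'fx': 430.9504832648888, 'fy': 430.9504832648888, 'cx': 323.48595193252925, 'cy': 191.75041224881477, 'distortion': array([-0.06874126,  0.        ,  0.        ,  0.        ,  0.        ]), 'xyz': array([0.98137281, 0.82000653, 0.79621855]), 'rotation': array([0.12635159, 0.39719477, 0.86531133, 0.2784024 ])}
top {'fx': 462.9534141186547, 'fy': 462.9534141186547, 'cx': 318.52074228915853, 'cy': 202.19111864620118, 'distortion': array([-0.03733434,  0.        ,  0.        ,  0.        ,  0.        ]), 'xyz': array([0.28911822, 0.12034056, 1.26084355]), 'rotation': array([-0.04680442,  0.05396306,  0.70588503, -0.7047153 ])}
{'t': 0.1, 'q': array([-1.36519984e+00,  2.17699172e-01,  1.61482831e+00, -5.54402657e-06,
        1.31130482e+00, -1.12216702e-01]), 'dq': array([-0.00025208, -0.00032784, -0.00422239,  0.00152946, -0.00031063,
       -0.00086483]), 'effort': array([-1.57808874e-03, -3.98083484e+01, -3.04969382e+01, -1.30972257e-04,
        4.25516439e-03,  2.64476091e-05]), 'tool_pos': array([ 0.19514255, -0.59286746,  0.19345773]), 'eef_rot': array([ 9.87400161e-01,  1.58239276e-01, -5.49410581e-05, -1.11848080e-03]), 'contact_force': array([-0.63703163,  0.13905196, -0.45177076]), 'moment': array([ 0.03738463, -0.0103378 ,  0.04125709]), 'grip_force': 0.0, 'gripper_width': 0.9976543027452962}
```

View pics/scene0.png

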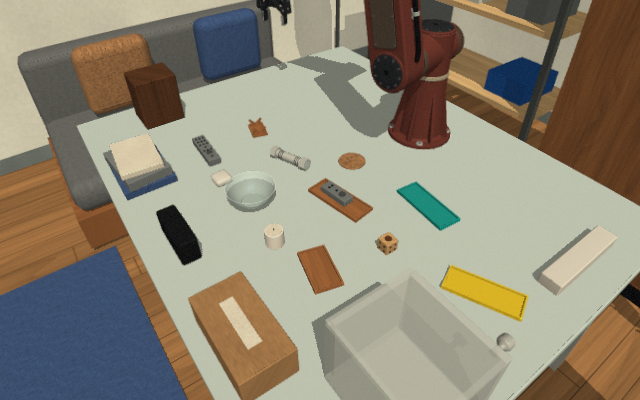

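View pics/top0.png

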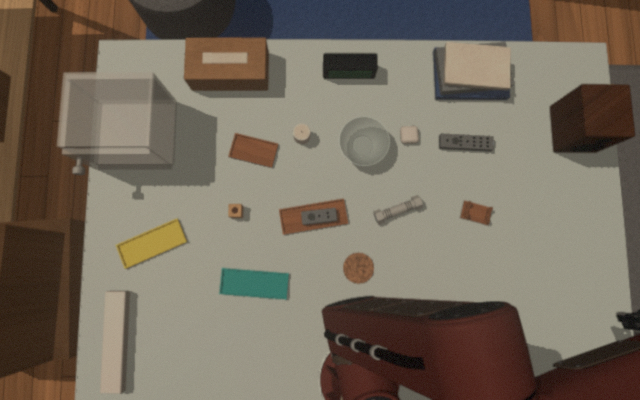

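Candidates, in the top view:
- **Remotes:** long at (466,142), short at (320,217) in the tray. The black box at (350,66) is neither.
- **Trays:** brown long at (314,217), brown short at (254,150). The turquoise (255,284) and yellow (152,243) ones are decoys.
- **Other items:** flashlight (399,209), cradle (477,212), cube (235,211), bowl (366,143), candle (302,132), case (409,134). The coaster (359,268) isn't part of the job.

Next I'll take close crops.

```bash
python3 - <<'E'
import cv2,numpy as np
def crop(n,x,y,w,h,s,out):
    im=cv2.imread(f"pics/{n}0.png")[y:y+h,x:x+w]
    im=cv2.resize(im,None,fx=s,fy=s,interpolation=cv2.INTER_CUBIC)
    for i in range((-x)%20,w,20):
        cv2.line(im,(i*s,0),(i*s,6),(0,0,255),1); cv2.putText(im,str(x+i),(i*s-10,16),0,.35,(0,0,255),1)
    for i in range((-y)%20,h,20):
        cv2.line(im,(0,i*s),(6,i*s),(0,0,255),1); cv2.putText(im,str(y+i),(8,i*s+4),0,.35,(0,0,255),1)
    cv2.imwrite(out,im)
crop("top",220,110,150,130,5,"pics/ta.png")
crop("top",350,110,150,130,5,"pics/tb.png")
crop("scene",180,110,145,120,5,"pics/sa.png")
crop("scene",260,170,150,130,5,"pics/sb.png")
E
```

```text
(no output)
```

View pics/ta.png

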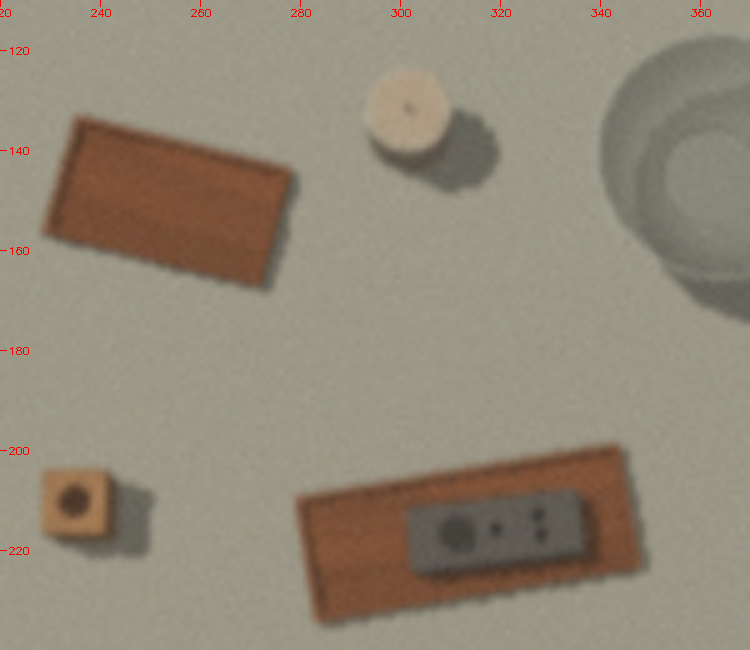

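View pics/tb.png

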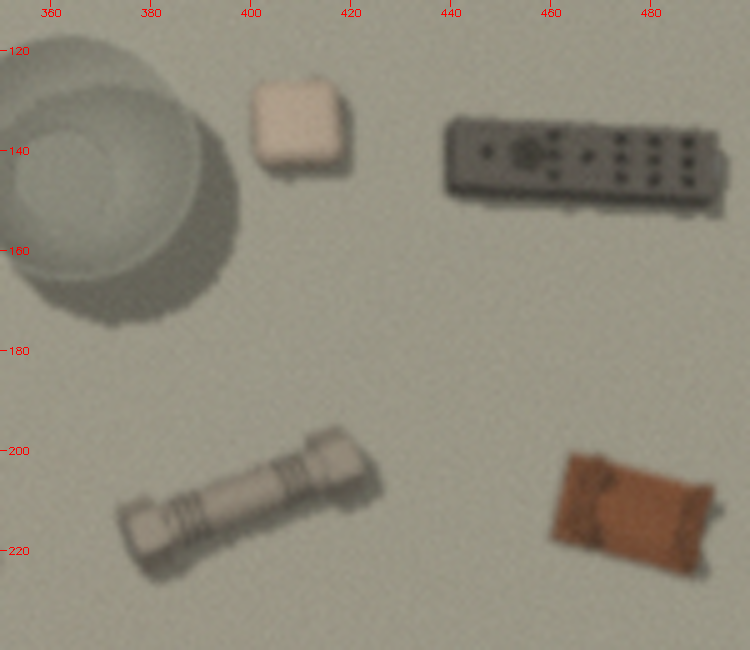

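View pics/sa.png

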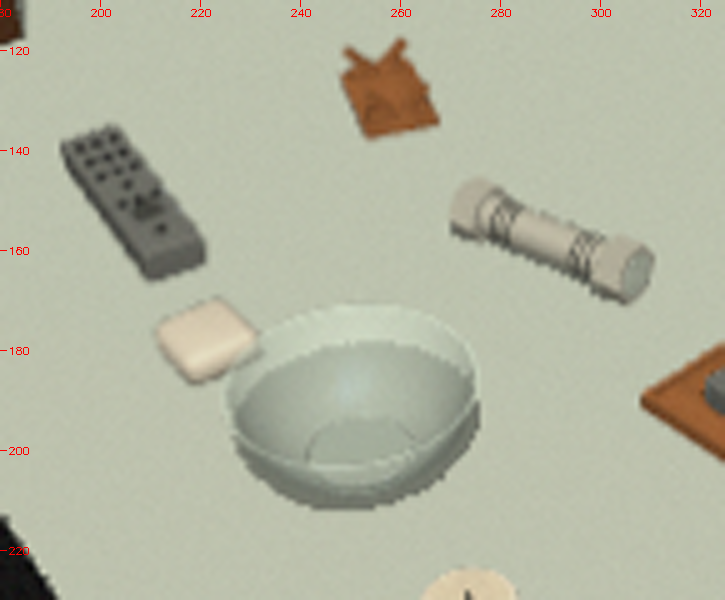

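View pics/sb.png

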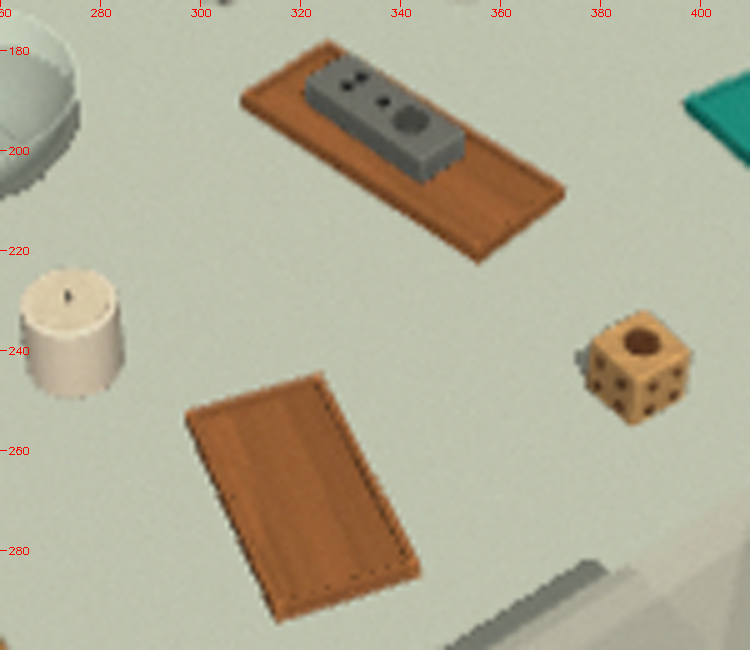

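The crops confirm both brown trays, the short remote in the long tray, the long remote by the case, the flashlight and the V cradle. I'll now fit poses to the corners I read off, with z left free, and overlay the result as a check.

```bash
cat > h.py <<'E'
import numpy as np,cv2
from scipy.spatial.transform import Rotation as R
from scipy.optimize import least_squares
from rig import ctrl
C={n:ctrl.calibration(n) for n in("scene","top")}
def proj(n,P):
    c=C[n]; p=(np.atleast_2d(P)-c["xyz"])@R.from_quat(c["rotation"]).as_matrix()
    p=p*[1,-1,-1]
    K=np.array([[c["fx"],0,c["cx"]],[0,c["fy"],c["cy"]],[0,0,1]])
    return cv2.projectPoints(p.reshape(-1,1,3),np.zeros(3),np.zeros(3),K,c["distortion"])[0].reshape(-1,2)
def place(v,M): # v=x,y,z,yaw
    return np.asarray(M)@R.from_euler("z",v[3]).as_matrix().T+v[:3]
def fit(top,Mt,scene,Ms,x0=(.55,0,0,0)):
    f=lambda v:np.r_[(proj("top",place(v,Mt))-top).ravel(),(proj("scene",place(v,Ms))-scene).ravel()]
    return least_squares(f,x0,loss="soft_l1")
def box(l,w,h): # TL(+x,+y) TR(+x,-y) BR BL in world; model x along world -y..: yaw ~ -90deg => model x = world -y
    a,b=l/2,w/2
    return np.array([[-a,b,h],[a,b,h],[a,-b,h],[-a,-b,h]])
E
cat > fit.py <<'E'
from h import *
c=lambda o,p:(np.array(p,float)+.5)/5-.5+o
TA,TB,SA,SB=[np.array(o) for o in((220,110),(350,110),(180,110),(260,170))]
y0=-np.pi/2
D={}
D["tray_short"]=(box(.125,.07,.01),c(TA,[(80,115),(292,170),(268,290),(42,234)]),c(SB,[(278,615),(187,413),(320,375),(420,570)]))
D["tray_long"]=(box(.18,.07,.01),c(TA,[(297,497),(622,445),(645,572),(320,624)]),c(SB,[(478,258),(242,96),(328,40),(565,188)]))
D["remote_short"]=(box(.095,.036,.02),c(TA,[(408,508),(580,490),(583,553),(412,572)]),c(SB,[(423,162),(305,90),(348,55),(465,135)]))
D["remote_long"]=(box(.15,.04,.024),c(TB,[(445,118),(718,133),(717,205),(447,192)]),c(SA,[(150,262),(62,147),(112,125),(205,240)]))
D["cube"]=(box(.036,.036,.018),c(TA,[(42,470),(110,470),(110,535),(42,535)]),c(SB,[(637,378),(587,340),(643,310),(692,352)]))
D["flash"]=([[-.065,0,0],[.065,0,0]],c(TB,[(130,540),(358,448)]),c(SA,[(634,270),(455,207)]))
D["cradle"]=(np.array([[-.04,.025,.006],[-.04,-.025,.006],[.034,.023,.03],[.034,-.023,.03]]),c(TB,[(568,456),(548,540),(713,486),(693,577)]),c(SA,[(368,134),(438,121),(348,48),(403,40)]))
X={}
for k,(M,t,s) in D.items():
    r=fit(t,M,s,M,(.5,0,0,y0)); X[k]=r.x
    print(k,"xyz mm",np.round(r.x[:3]*1e3,1),"yaw",round(np.degrees(r.x[3]),1),"rms px",round(np.sqrt(np.mean(r.fun**2)),2),"r",round(np.hypot(*r.x[:2]),3))
th=np.linspace(0,2*np.pi,60)
def bowl(v):
    P=np.c_[v[0]+.07*np.cos(th),v[1]+.07*np.sin(th),0*th+v[2]]
    e=lambda p:np.r_[p.min(0),p.max(0)]
    return np.r_[e(proj("top",P))-[340,117.2,389.8,166],e(proj("scene",P))-[225,170.8,275,206]]
r=least_squares(bowl,[.6,-.1,.055]); print("bowl rim",r.x,r.fun.round(1))
one=lambda t,s:least_squares(lambda v:np.r_[proj("top",v)[0]-t,proj("scene",v)[0]-s],[.6,0,.03]).x.round(4)
print("candle",one(c(TA,(408,109)),c(SB,(70,300))),"case",one(c(TB,(298,122)),c(SA,(207,332))))
np.save("X.npy",X,allow_pickle=True)
ims=[]
for n,(x,y,w,h,s) in {"top":(220,110,280,130,2.85),"scene":(180,110,240,190,2.1)}.items():
    im=cv2.imread(f"pics/{n}0.png")[y:y+h,x:x+w]; im=cv2.resize(im,None,fx=s,fy=s,interpolation=cv2.INTER_CUBIC)
    def dl(P,col):
        q=((proj(n,P)-[x,y]+.5)*s-.5); cv2.polylines(im,[np.round(q*8).astype(int)],True,col,1,cv2.LINE_AA,3)
    for k,v in X.items():
        v=v.copy()
        if k in("flash",): dl(place(v,[[-.065,0,0],[.065,0,0]]),(0,255,0)); continue
        if k=="cradle":
            dl(place(v,box(.08,.05,0)),(255,0,0)); dl(place(v,box(.08,.05,.006)),(0,255,0))
            for sx in(-.03,.03): dl(place(v,[[sx,-.023,0],[sx,-.023,.03],[sx,0,.012],[sx,.023,.03],[sx,.023,0]]),(0,255,255))
            continue
        dl(place(v,D[k][0]),(0,255,0))
    dl(np.c_[r.x[0]+.07*np.cos(th),r.x[1]+.07*np.sin(th),0*th+r.x[2]],(0,255,0))
    ims.append(im)
w=max(i.shape[1] for i in ims)
ims=[cv2.copyMakeBorder(i,0,0,0,w-i.shape[1],0) for i in ims]
o=np.vstack(ims); o=cv2.resize(o,None,fx=.77,fy=.77) if o.shape[0]>600 else o
cv2.imwrite("pics/ov.png",o); print(o.shape)
E
python3 fit.py
```

```text
tray_short xyz mm [615.2 288.4  -2.4] yaw -104.5 rms px 0.5 r 0.679
tray_long xyz mm [429.5 120.6  -2.8] yaw -80.8 rms px 0.31 r 0.446
remote_short xyz mm [429.9 107.1   1.9] yaw -83.4 rms px 0.62 r 0.443
remote_long xyz mm [ 636.  -302.9   -3.5] yaw -92.4 rms px 0.52 r 0.704
cube xyz mm [444.  331.   17.2] yaw -89.8 rms px 0.37 r 0.554
flash xyz mm [ 450.5 -109.4   19.1] yaw -67.2 rms px 0.59 r 0.464
cradle xyz mm [ 438.8 -324.2   -1.7] yaw -106.4 rms px 0.61 r 0.546
bowl rim [ 0.62844046 -0.01777094  0.04750326] [-1.  -0.4  0.8  1.  -1.4  0.9  0.7 -0.7]
candle [0.6566 0.1548 0.0471] case [ 0.6584 -0.1448  0.0198]
(592, 614, 3)
```

View pics/ov.png

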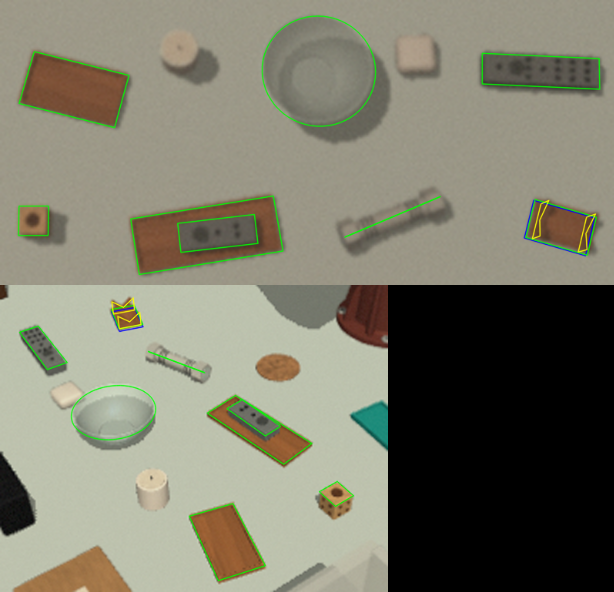

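The fits sit on the outlines in both views. Heights come out within 4 mm of the stated values, sizes match and everything is in reach. I'll write a small go-to calculator and start with the short remote.

```bash
cat > go.py <<'E'
# usage: go.py x y z psi(deg of tool x in world) -> turn and tool-frame shift as fractions of full scale
import sys
from h import *
x,y,z,psi=map(float,sys.argv[1:]); s=ctrl.read_state()
M=R.from_quat(s["eef_rot"]).as_matrix(); cur=np.degrees(np.arctan2(M[1,0],M[0,0]))
d=np.array([x,y,z])-s["tool_pos"]
turn=-((psi-cur+180)%360-180)/180; p=np.radians(psi)
T=np.array([[np.cos(p),np.sin(p),0],[np.sin(p),-np.cos(p),0],[0,0,-1]])
print("t",round(s["t"],2),"pos",s["tool_pos"].round(4),"psi",round(cur,1),"tilt",M[:2,2].round(3),"F",s["contact_force"].round(1),"w",round(s["gripper_width"],3),"grip",round(s["grip_force"],1))
print("turn z",round(turn,4),"shift",(T@d/.25).round(4),"rows>=",np.ceil(np.linalg.norm(d)/.0625),np.ceil(abs(turn)/.0594))
E
python3 go.py .430 .107 .12 96.6
```

```text
t 0.1 pos [ 0.1951 -0.5929  0.1935] psi 18.2 tilt [-0.     0.002] F [-0.6  0.1 -0.5] w 0.998 grip 0.0
turn z -0.4355 shift [2.6729 1.255  0.2938] rows>= 12.0 8.0
```

step_arm([
  [-0.4,[0,0,0],[0,0,-0.0544]],
  [-0.4,[0,0,0],[0,0,-0.0544]],
  [-0.4,[0,0,0],[0,0,-0.0544]],
  [-0.4,[0,0,0],[0,0,-0.0544]],
  [-0.4,[0,0,0],[0,0,-0.0544]],
  [-0.4,[0,0,0],[0,0,-0.0544]],
  [-0.4,[0,0,0],[0,0,-0.0544]],
  [-0.4,[0,0,0],[0,0,-0.0544]],
], newtons=40)

```text
t: 1.1
tool_pos: [0.1952, -0.5932, 0.1939]
eef_rot: [0.663, 0.748, 0.0, -0.001]
contact_force: [-0.1, -0.5, -0.3]
gripper_width: 0.702
grip_force: 0.0
```

step_arm([
  [-0.4,[0.17,0.078,0],[0,0,0]],
  [-0.4,[0.17,0.078,0],[0,0,0]],
  [-0.4,[0.17,0.078,0],[0,0,0]],
  [-0.4,[0.17,0.078,0],[0,0,0]],
  [-0.4,[0.17,0.078,0],[0,0,0]],
  [-0.4,[0.17,0.078,0],[0,0,0]],
  [-0.4,[0.17,0.078,0],[0,0,0]],
  [-0.4,[0.17,0.078,0],[0,0,0]],
])

```text
t: 2.1
tool_pos: [0.3115, -0.2364, 0.1943]
eef_rot: [0.666, 0.746, 0.0, -0.0]
contact_force: [0.7, -1.0, 0.5]
gripper_width: 0.701
grip_force: 0.0
```

step_arm([
  [-0.4,[0.17,0.078,0],[0,0,0]],
  [-0.4,[0.17,0.078,0],[0,0,0]],
  [-0.4,[0.17,0.078,0],[0,0,0]],
  [-0.4,[0.17,0.078,0],[0,0,0]],
  [-0.4,[0.17,0.078,0.1],[0,0,0]],
  [-0.4,[0.17,0.078,0.1],[0,0,0]],
  [-0.4,[0.17,0.078,0.1],[0,0,0]],
  [-0.4,[0,0,0],[0,0,0]],
  [-0.4,[0,0,0],[0,0,0]],
])

```text
t: 3.22
tool_pos: [0.4129, 0.0727, 0.1195]
eef_rot: [0.665, 0.747, -0.001, -0.0]
contact_force: [0.9, 0.6, -0.4]
gripper_width: 0.703
grip_force: 0.0
```

```bash
python3 go.py .430 .107 .010 96.6
```

```text
t 3.23 pos [0.4129 0.0727 0.1195] psi 96.6 tilt [-0.001 -0.001] F [ 0.9  0.6 -0.4] w 0.703 grip 0.0
turn z -0.0 shift [0.1283 0.0836 0.4382] rows>= 2.0 1.0
```

step_arm([
  [-0.4,[0.064,0.042,0],[0,0,0]],
  [-0.4,[0.064,0.042,0],[0,0,0]],
  [-0.4,[0,0,0.12],[0,0,0]],
  [-0.4,[0,0,0.12],[0,0,0]],
  [-0.4,[0,0,0.08],[0,0,0]],
  [-0.4,[0,0,0.06],[0,0,0]],
  [-0.4,[0,0,0.03],[0,0,0]],
  [-0.4,[0,0,0.02],[0,0,0]],
  [-0.4,[0,0,0],[0,0,0]],
  [-0.4,[0,0,0],[0,0,0]],
])

```text
t: 4.47
tool_pos: [0.4311, 0.1073, 0.0128]
eef_rot: [0.666, 0.746, 0.0, 0.0]
contact_force: [-0.7, 0.3, 0.1]
gripper_width: 0.705
grip_force: 0.0
```

```bash
python3 go.py .430 .107 .010 96.6
```

```text
t 4.47 pos [0.4311 0.1073 0.0128] psi 96.6 tilt [0.001 0.   ] F [-0.7  0.3  0.1] w 0.705 grip 0.0
turn z -0.0002 shift [-0.0006 -0.0045  0.0111] rows>= 1.0 1.0
```

step_arm([
  [-0.4,[0,-0.004,0.01],[0,0,0]],
  [0.6,[0,0,0],[0,0,0]],
  [0.6,[0,0,0],[0,0,0]],
  [0.6,[0,0,0],[0,0,0]],
  [0.6,[0,0,0],[0,0,0]],
  [0.6,[0,0,0],[0,0,0]],
  [0.6,[0,0,0],[0,0,0]],
], newtons=40)

```text
t: 5.35
tool_pos: [0.4295, 0.107, 0.0097]
eef_rot: [0.666, 0.746, -0.0, 0.0]
contact_force: [0.3, 0.4, -0.2]
gripper_width: 0.198
grip_force: 0.0
```

```bash
cat > look.py <<'E'
import sys
from h import *
n,out,x,y,w,h,s=sys.argv[1],sys.argv[2],*map(int,sys.argv[3:8])
a=[]
for n in n.split(","):
    im=ctrl.read_camera(n); cv2.imwrite(f"pics/{out}_{n}.png",im[:,:,::-1])
    a=a+[cv2.resize(im[y:y+h,x:x+w],None,fx=s,fy=s,interpolation=cv2.INTER_CUBIC)]
cv2.imwrite(f"pics/{out}.png",np.vstack(a)[:,:,::-1])
E
python3 look.py scene a 290 130 120 100 5; python3 go.py .43 .107 .01 96.6
```

```text
t 5.4 pos [0.4295 0.107  0.0097] psi 96.5 tilt [0. 0.] F [-0.7 -0.2 -0.5] w 0.201 grip 0.0
turn z -0.0003 shift [-0.0004  0.002  -0.0011] rows>= 1.0 1.0
```

View pics/a.png

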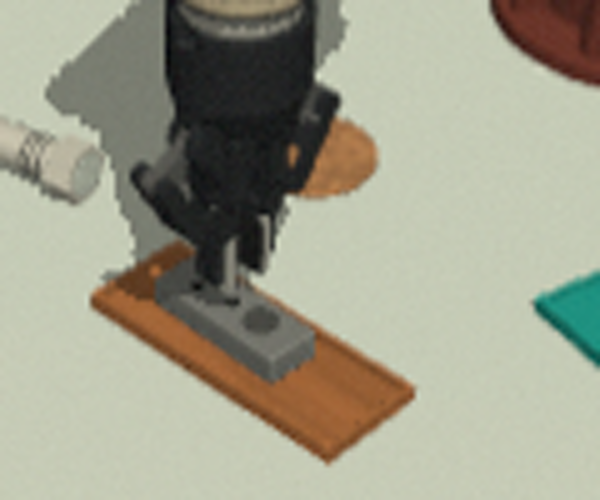

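```bash
python3 - <<'E'
from h import *
for n,x in(("near +x finger",.441),("far -x finger",.418)):
    for z in(.01,.02,.025,.03,.035,.04): print(n,z,((proj("scene",[[x,.107,z]])[0]-[290,130]+.5)*5-.5).round(0))
E
```

```text
near +x finger 0.01 [217. 333.]
near +x finger 0.02 [217. 319.]
near +x finger 0.025 [217. 312.]
near +x finger 0.03 [217. 305.]
near +x finger 0.035 [217. 298.]
near +x finger 0.04 [218. 291.]
far -x finger 0.01 [250. 317.]
far -x finger 0.02 [250. 303.]
far -x finger 0.025 [251. 296.]
far -x finger 0.03 [251. 289.]
far -x finger 0.035 [251. 282.]
far -x finger 0.04 [251. 275.]
```

The close crop shows the fingers shut just above the remote. Their tips sit at crop (217,292) and (253,272), which is z≈0.037, about 26 mm above the reported TCP. I'll reopen and go lower, watching the force.

step_arm([
  [-0.4,[0,0,0],[0,0,0]],
  [-0.4,[0,0,0],[0,0,0]],
  [-0.4,[0,0,0],[0,0,0]],
  [-0.4,[0,0,0],[0,0,0]],
  [-0.4,[0,0,0.03],[0,0,0]],
  [-0.4,[0,0,0.03],[0,0,0]],
  [-0.4,[0,0,0.01],[0,0,0]],
  [-0.4,[0,0,0],[0,0,0]],
])

```text
t: 6.4
tool_pos: [0.429, 0.107, -0.0083]
eef_rot: [0.666, 0.746, -0.0, -0.0]
contact_force: [-0.0, -0.2, -0.8]
gripper_width: 0.699
grip_force: 0.0
```

step_arm([
  [0.4,[0,0,0],[0,0,0]],
  [0.4,[0,0,0],[0,0,0]],
  [0.4,[0,0,0],[0,0,0]],
  [0.4,[0,0,0],[0,0,0]],
  [0.4,[0,0,0],[0,0,0]],
], newtons=40)

```text
t: 7.02
tool_pos: [0.4295, 0.107, -0.0077]
eef_rot: [0.666, 0.746, 0.0, 0.0]
contact_force: [-1.0, 0.3, -1.7]
gripper_width: 0.302
grip_force: 0.0
```

```bash
python3 look.py scene b 290 130 120 100 5; python3 go.py .43 .107 .01 96.6
```

```text
t 7.08 pos [ 0.4295  0.107  -0.0078] psi 96.5 tilt [0. 0.] F [0.6 0.  0.3] w 0.299 grip 0.0
turn z -0.0003 shift [-0.0004  0.0019 -0.071 ] rows>= 1.0 1.0
```

View pics/b.png

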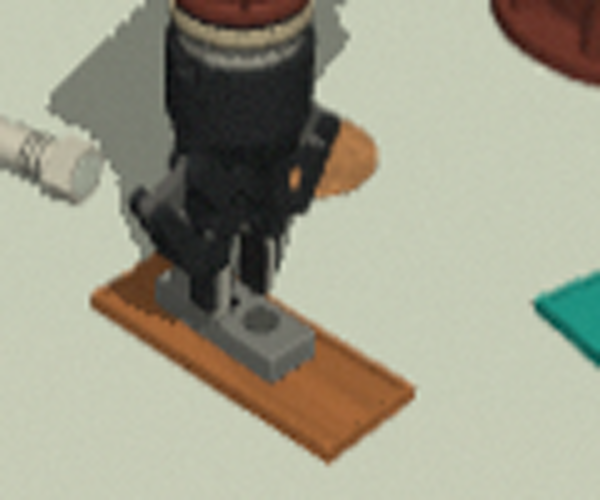

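The tips now sit right on the remote's top face at crop (210,316), so they are about 34 mm above the reported TCP. I'll go another 13 mm lower with the fingers open.

step_arm([
  [-0.4,[0,0,0],[0,0,0]],
  [-0.4,[0,0,0],[0,0,0]],
  [-0.4,[0,0,0],[0,0,0]],
  [-0.4,[0,0,0.02],[0,0,0]],
  [-0.4,[0,0,0.02],[0,0,0]],
  [-0.4,[0,0,0.012],[0,0,0]],
  [-0.4,[0,0,0],[0,0,0]],
])

```text
t: 7.95
tool_pos: [0.429, 0.107, -0.0213]
eef_rot: [0.666, 0.746, -0.0, -0.0]
contact_force: [-0.2, -0.3, 0.3]
gripper_width: 0.7
grip_force: 0.0
```

step_arm([
  [0.4,[0,0,0],[0,0,0]],
  [0.4,[0,0,0],[0,0,0]],
  [0.4,[0,0,0],[0,0,0]],
  [0.4,[0,0,0],[0,0,0]],
  [0.4,[0,0,0],[0,0,0]],
], newtons=40)

```text
t: 8.57
tool_pos: [0.4301, 0.1071, -0.0204]
eef_rot: [0.666, 0.746, 0.0, 0.0]
contact_force: [0.5, -0.1, 2.8]
gripper_width: 0.406
grip_force: 40.2
```

Gripped at about 35 mm and 40 N. Next: lift, and on to the short tray.

step_arm([
  [0.4,[0,0,-0.04],[0,0,0]],
  [0.4,[0,0,-0.12],[0,0,0]],
  [0.4,[0,0,-0.16],[0,0,0]],
  [0.4,[0,0,-0.12],[0,0,0]],
  [0.4,[0,0,0],[0,0,0.0586]],
  [0.4,[0,0,0],[0,0,0.0586]],
  [0.4,[0,0,0],[0,0,0]],
  [0.4,[0,0,0],[0,0,0]],
])

```text
t: 9.57
tool_pos: [0.429, 0.107, 0.089]
eef_rot: [0.79, 0.613, -0.0, -0.0]
contact_force: [0.9, 0.2, -1.1]
gripper_width: 0.408
grip_force: 40.2
```

```bash
python3 go.py .615 .288 .080 75.5
```

```text
t 9.57 pos [0.429 0.107 0.089] psi 75.6 tilt [-0.001 -0.   ] F [ 0.9  0.2 -1.1] w 0.408 grip 40.2
turn z 0.0005 shift [0.8871 0.5389 0.0362] rows>= 5.0 1.0
```

step_arm([
  [0.4,[0.08,0.05,0],[0,0,0]],
  [0.4,[0.161,0.098,0],[0,0,0]],
  [0.4,[0.161,0.098,0],[0,0,0]],
  [0.4,[0.161,0.098,0],[0,0,0]],
  [0.4,[0.161,0.098,0],[0,0,0]],
  [0.4,[0.161,0.098,0],[0,0,0]],
  [0.4,[0,0,0],[0,0,0]],
  [0.4,[0,0,0.16],[0,0,0]],
  [0.4,[0,0,0.12],[0,0,0]],
  [0.4,[0,0,0],[0,0,0]],
])

```text
t: 10.82
tool_pos: [0.6112, 0.2852, 0.0151]
eef_rot: [0.791, 0.612, -0.005, -0.001]
contact_force: [0.6, -0.4, -0.9]
gripper_width: 0.403
grip_force: 40.2
```

```bash
python3 go.py .615 .288 -.019 75.5
```

```text
t 10.82 pos [0.6112 0.2852 0.0151] psi 75.5 tilt [-0.009 -0.003] F [ 0.6 -0.4 -0.9] w 0.403 grip 40.2
turn z -0.0 shift [0.0145 0.0118 0.1362] rows>= 1.0 1.0
```

step_arm([
  [0.4,[0.014,0.012,0.06],[0,0,0]],
  [0.4,[0,0,0.04],[0,0,0]],
  [0.4,[0,0,0.016],[0,0,0]],
  [0.4,[0,0,0],[0,0,0]],
  [0.4,[0,0,0.012],[0,0,0]],
  [0.4,[0,0,0],[0,0,0]],
])

```text
t: 11.58
tool_pos: [0.6195, 0.2899, -0.0127]
eef_rot: [0.791, 0.612, 0.0, -0.0]
contact_force: [-0.4, -0.0, -0.7]
gripper_width: 0.405
grip_force: 40.2
```

```bash
python3 go.py .615 .288 -.020 75.5
```

```text
t 11.57 pos [ 0.6195  0.2899 -0.0127] psi 75.5 tilt [0. 0.] F [-0.4 -0.  -0.7] w 0.405 grip 40.2
turn z -0.0003 shift [-0.012  -0.0156  0.0291] rows>= 1.0 1.0
```

step_arm([
  [0.4,[-0.012,-0.016,0.014],[0,0,0]],
  [0.4,[0,0,0.01],[0,0,0]],
  [0.4,[0,0,0.006],[0,0,0]],
  [0.4,[0,0,0],[0,0,0]],
  [0.4,[0,0,0],[0,0,0]],
])

```text
t: 12.2
tool_pos: [0.6151, 0.2881, -0.0203]
eef_rot: [0.791, 0.612, 0.0, 0.0]
contact_force: [0.8, -0.6, 0.0]
gripper_width: 0.403
grip_force: 40.2
```

step_arm([
  [0.4,[0,0,0.005],[0,0,0]],
  [0.4,[0,0,0.0],[0,0,0]],
])

```text
t: 12.45
tool_pos: [0.6151, 0.2881, -0.0204]
eef_rot: [0.791, 0.612, -0.0, 0.0]
contact_force: [-2.2, -0.4, 4.5]
gripper_width: 0.404
grip_force: 40.8
```

Contact at −0.0204, so the remote is on the tray floor. I'll release and lift.

step_arm([
  [-0.3,[0,0,0],[0,0,0]],
  [-0.3,[0,0,0],[0,0,0]],
  [-0.4,[0,0,0],[0,0,0]],
  [-0.4,[0,0,-0.08],[0,0,0]],
  [-0.6,[0,0,-0.16],[0,0,0]],
  [-0.6,[0,0,-0.16],[0,0,0]],
  [-0.6,[0,0,0],[0,0,0]],
  [-0.6,[0,0,0],[0,0,0]],
])

```text
t: 13.45
tool_pos: [0.615, 0.2881, 0.0793]
eef_rot: [0.791, 0.612, 0.0, 0.0]
contact_force: [-0.1, 0.2, -0.8]
gripper_width: 0.797
grip_force: 0.0
```

```bash
python3 go.py .636 -.303 .080 87.6
```

```text
t 13.45 pos [0.615  0.2881 0.0793] psi 75.5 tilt [0.001 0.   ] F [-0.1  0.2 -0.8] w 0.797 grip 0.0
turn z -0.0675 shift [-2.3586  0.1831 -0.003 ] rows>= 10.0 2.0
```

step_arm([
  [-0.6,[0,0,0],[0,0,-0.0338]],
  [-0.6,[0,0,0],[0,0,-0.0338]],
  [-0.6,[-0.1,0.008,0],[0,0,0]],
  [-0.6,[-0.188,0.0145,0],[0,0,0]],
  [-0.6,[-0.188,0.0145,0],[0,0,0]],
  [-0.6,[-0.188,0.0145,0],[0,0,0]],
  [-0.6,[-0.188,0.0145,0],[0,0,0]],
  [-0.6,[-0.188,0.0145,0],[0,0,0]],
])

```text
t: 14.45
tool_pos: [0.6226, 0.0244, 0.0773]
eef_rot: [0.723, 0.691, -0.001, -0.001]
contact_force: [0.3, -0.0, -0.2]
gripper_width: 0.801
grip_force: 0.0
```

step_arm([
  [-0.6,[-0.188,0.0145,0],[0,0,0]],
  [-0.6,[-0.188,0.0145,0],[0,0,0]],
  [-0.6,[-0.188,0.0145,0],[0,0,0]],
  [-0.6,[-0.188,0.0145,0],[0,0,0]],
  [-0.6,[-0.188,0.0145,0],[0,0,0]],
  [-0.6,[-0.188,0.0145,0],[0,0,0]],
  [-0.6,[-0.188,0.0145,0],[0,0,0]],
  [-0.6,[0,0,0.08],[0,0,0]],
  [-0.6,[0,0,0],[0,0,0]],
  [-0.6,[0,0,0],[0,0,0]],
])

```text
t: 15.7
tool_pos: [0.6348, -0.3009, 0.0573]
eef_rot: [0.722, 0.692, -0.0, -0.001]
contact_force: [0.7, 0.5, 0.7]
gripper_width: 0.803
grip_force: 0.0
```

```bash
python3 go.py .636 -.303 -.024 87.6
```

```text
t 15.7 pos [ 0.6348 -0.3009  0.0573] psi 87.6 tilt [-0.002  0.002] F [0.7 0.5 0.7] w 0.803 grip 0.0
turn z 0.0002 shift [-0.008   0.0053  0.3252] rows>= 2.0 1.0
```

step_arm([
  [-0.6,[-0.006,0.004,0.1],[0,0,0]],
  [-0.6,[0,0,0.1],[0,0,0]],
  [-0.6,[0,0,0.06],[0,0,0]],
  [-0.6,[0,0,0.04],[0,0,0]],
  [-0.6,[0,0,0.022],[0,0,0]],
  [-0.6,[0,0,0],[0,0,0]],
  [-0.6,[0,0,0],[0,0,0]],
])

```text
t: 16.58
tool_pos: [0.6376, -0.3044, -0.021]
eef_rot: [0.722, 0.692, 0.0, 0.001]
contact_force: [0.7, -0.9, 0.3]
gripper_width: 0.799
grip_force: 0.0
```

step_arm([
  [0.3,[0,0,0],[0,0,0]],
  [0.3,[0,0,0],[0,0,0]],
  [0.3,[0,0,0],[0,0,0]],
  [0.3,[0,0,0],[0,0,0]],
  [0.3,[0,0,0],[0,0,0]],
  [0.3,[0,0,0],[0,0,0]],
], newtons=50)

```text
t: 17.32
tool_pos: [0.6376, -0.3044, -0.021]
eef_rot: [0.722, 0.692, 0.0, 0.001]
contact_force: [-0.2, -0.6, 5.2]
gripper_width: 0.451
grip_force: 51.4
```

step_arm([
  [0.3,[0,0,-0.04],[0,0,0]],
  [0.3,[0,0,-0.12],[0,0,0]],
  [0.3,[0,0,-0.16],[0,0,0]],
  [0.3,[0,0,-0.12],[0,0,0]],
  [0.3,[0,0,0],[0,0,-0.0322]],
  [0.3,[0,0,0],[0,0,-0.0322]],
  [0.3,[0,0,0],[0,0,0]],
  [0.3,[0,0,0],[0,0,0]],
])

```text
t: 18.32
tool_pos: [0.6361, -0.3035, 0.0871]
eef_rot: [0.649, 0.761, -0.0, -0.001]
contact_force: [-0.8, 0.4, -2.0]
gripper_width: 0.45
grip_force: 50.7
```

```bash
python3 go.py .4295 .1206 .080 99.2
```

```text
t 18.32 pos [ 0.6361 -0.3035  0.0871] psi 99.1 tilt [-0.001  0.001] F [-0.8  0.4 -2. ] w 0.45 grip 50.7
turn z -0.0004 shift [ 1.8068 -0.5447  0.0283] rows>= 8.0 1.0
```

step_arm([
  [0.3,[0.086,-0.026,0],[0,0,0]],
  [0.3,[0.172,-0.0519,0],[0,0,0]],
  [0.3,[0.172,-0.0519,0],[0,0,0]],
  [0.3,[0.172,-0.0519,0],[0,0,0]],
  [0.3,[0.172,-0.0519,0],[0,0,0]],
  [0.3,[0.172,-0.0519,0],[0,0,0]],
  [0.3,[0.172,-0.0519,0],[0,0,0]],
  [0.3,[0.172,-0.0519,0],[0,0,0]],
  [0.3,[0.172,-0.0519,0],[0,0,0]],
  [0.3,[0.172,-0.0519,0],[0,0,0]],
])

```text
t: 19.58
tool_pos: [0.4489, 0.0808, 0.0881]
eef_rot: [0.649, 0.761, 0.0, 0.0]
contact_force: [0.1, 0.3, -0.9]
gripper_width: 0.45
grip_force: 50.7
```

step_arm([
  [0.3,[0.172,-0.0519,0],[0,0,0]],
  [0.3,[0,0,0],[0,0,0]],
  [0.3,[0,0,0.12],[0,0,0]],
  [0.3,[0,0,0.12],[0,0,0]],
  [0.3,[0,0,0],[0,0,0]],
  [0.3,[0,0,0],[0,0,0]],
  [0.3,[0,0,0],[0,0,0]],
])

```text
t: 20.45
tool_pos: [0.4319, 0.1199, 0.0295]
eef_rot: [0.648, 0.761, 0.001, 0.001]
contact_force: [-0.3, 0.5, -1.3]
gripper_width: 0.448
grip_force: 50.8
```

```bash
python3 go.py .4295 .1206 -.0155 99.2
```

```text
t 20.45 pos [0.4319 0.1199 0.0295] psi 99.2 tilt [0.003 0.   ] F [-0.3  0.5 -1.3] w 0.448 grip 50.8
turn z -0.0001 shift [ 0.0043 -0.0089  0.1801] rows>= 1.0 1.0
```

step_arm([
  [0.3,[0.004,-0.009,0.08],[0,0,0]],
  [0.3,[0,0,0.05],[0,0,0]],
  [0.3,[0,0,0.03],[0,0,0]],
  [0.3,[0,0,0.01],[0,0,0]],
  [0.3,[0,0,0.006],[0,0,0]],
  [0.3,[0,0,0],[0,0,0]],
  [0.3,[0,0,0],[0,0,0]],
])

```text
t: 21.32
tool_pos: [0.428, 0.1207, -0.0157]
eef_rot: [0.648, 0.762, 0.0, 0.0]
contact_force: [-0.5, 0.3, -1.6]
gripper_width: 0.449
grip_force: 50.8
```

step_arm([
  [0.3,[0,0,0.004],[0,0,0]],
  [0.3,[0,0,0.0],[0,0,0]],
])

```text
t: 21.58
tool_pos: [0.4281, 0.1207, -0.0161]
eef_rot: [0.648, 0.762, 0.0, 0.0]
contact_force: [-2.3, -0.2, 6.0]
gripper_width: 0.449
grip_force: 51.6
```

step_arm([
  [-0.3,[0,0,0],[0,0,0]],
  [-0.3,[0,0,0],[0,0,0]],
  [-0.4,[0,0,0],[0,0,0]],
  [-0.4,[0,0,-0.08],[0,0,0]],
  [-0.6,[0,0,-0.16],[0,0,0]],
  [-0.6,[0,0,-0.16],[0,0,0]],
  [-0.6,[0,0,0],[0,0,-0.0378]],
  [-0.6,[0,0,0],[0,0,-0.0378]],
  [-0.6,[0,0,0],[0,0,0]],
  [-0.6,[0,0,0],[0,0,0]],
])

```text
t: 22.82
tool_pos: [0.4274, 0.1206, 0.0827]
eef_rot: [0.554, 0.833, -0.0, -0.0]
contact_force: [0.1, 0.2, 0.6]
gripper_width: 0.801
grip_force: 0.0
```

```bash
python3 look.py scene c 260 150 150 150 4; python3 go.py .4505 -.1094 .080 112.8
```

```text
t 22.88 pos [0.4274 0.1206 0.0827] psi 112.7 tilt [-0.001 -0.   ] F [-0.1 -0.2 -0.3] w 0.806 grip 0.0
turn z -0.0003 shift [-0.8837 -0.2714  0.0108] rows>= 4.0 1.0
```

View pics/c.png

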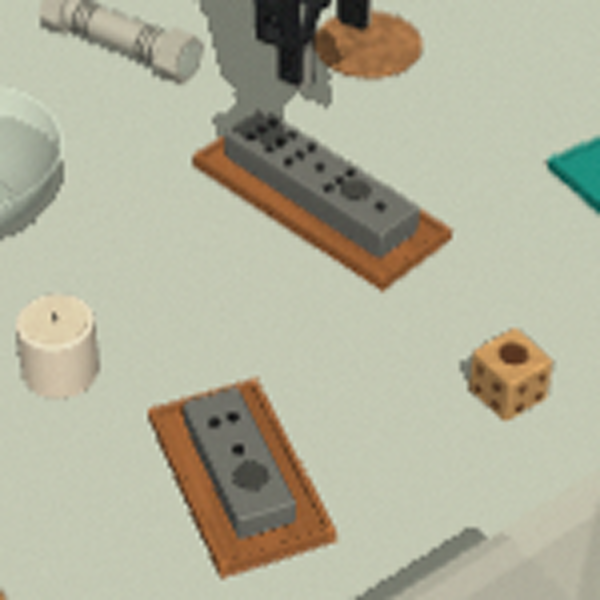

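Both remotes lie flat, buttons up, inside their trays at crop (320,185) and (240,460). Next is the flashlight.

step_arm([
  [-0.6,[-0.08,-0.0247,0],[0,0,0]],
  [-0.6,[-0.161,-0.0493,0],[0,0,0]],
  [-0.6,[-0.161,-0.0493,0],[0,0,0]],
  [-0.6,[-0.161,-0.0493,0],[0,0,0]],
  [-0.6,[-0.161,-0.0493,0],[0,0,0]],
  [-0.6,[-0.161,-0.0493,0],[0,0,0]],
  [-0.6,[0,0,0.12],[0,0,0]],
  [-0.6,[0,0,0],[0,0,0]],
  [-0.6,[0,0,0],[0,0,0]],
  [-0.6,[0,0,0],[0,0,0]],
])

```text
t: 24.12
tool_pos: [0.4518, -0.1095, 0.054]
eef_rot: [0.553, 0.833, 0.0, 0.001]
contact_force: [0.7, 0.5, -0.0]
gripper_width: 0.799
grip_force: 0.0
```

```bash
python3 go.py .4505 -.1094 -.028 112.8
```

```text
t 24.12 pos [ 0.4518 -0.1095  0.054 ] psi 112.9 tilt [ 0.002 -0.001] F [ 0.7  0.5 -0. ] w 0.799 grip 0.0
turn z 0.0004 shift [ 0.0023 -0.0047  0.3278] rows>= 2.0 1.0
```

step_arm([
  [-0.6,[0.002,-0.004,0.1],[0,0,0]],
  [-0.6,[0,0,0.1],[0,0,0]],
  [-0.6,[0,0,0.06],[0,0,0]],
  [-0.6,[0,0,0.04],[0,0,0]],
  [-0.6,[0,0,0.028],[0,0,0]],
  [-0.6,[0,0,0],[0,0,0]],
  [-0.6,[0,0,0],[0,0,0]],
])

```text
t: 25.0
tool_pos: [0.4504, -0.1098, -0.0285]
eef_rot: [0.553, 0.833, 0.0, 0.001]
contact_force: [0.3, 0.7, 0.5]
gripper_width: 0.797
grip_force: 0.0
```

step_arm([
  [0.6,[0,0,0],[0,0,0]],
  [0.6,[0,0,0],[0,0,0]],
  [0.6,[0,0,0],[0,0,0]],
  [0.6,[0,0,0],[0,0,0]],
  [0.6,[0,0,0],[0,0,0]],
  [0.6,[0,0,0],[0,0,0]],
  [0.6,[0,0,0],[0,0,0]],
], newtons=50)

```text
t: 25.88
tool_pos: [0.4503, -0.1098, -0.0285]
eef_rot: [0.553, 0.833, 0.0, 0.0]
contact_force: [-1.0, 0.1, 5.7]
gripper_width: 0.284
grip_force: 49.1
```

step_arm([
  [0.6,[0,0,-0.04],[0,0,0]],
  [0.6,[0,0,-0.12],[0,0,0]],
  [0.6,[0,0,-0.16],[0,0,0]],
  [0.6,[0,0,-0.12],[0,0,0]],
  [0.6,[0,0,0],[0,0,0.0544]],
  [0.6,[0,0,0],[0,0,0.0544]],
  [0.6,[0,0,0],[0,0,0.0544]],
  [0.6,[0,0,0],[0,0,0.0544]],
  [0.6,[0,0,0],[0,0,0]],
  [0.6,[0,0,0],[0,0,0]],
])

```text
t: 27.12
tool_pos: [0.4496, -0.1095, 0.0809]
eef_rot: [0.8, 0.6, -0.0, -0.0]
contact_force: [-0.8, -0.5, -2.4]
gripper_width: 0.279
grip_force: 48.8
```

```bash
python3 go.py .4388 -.3242 .080 73.6
```

```text
t 27.12 pos [ 0.4496 -0.1095  0.0809] psi 73.8 tilt [-0.  0.] F [-0.8 -0.5 -2.4] w 0.279 grip 48.8
turn z 0.001 shift [-0.8362  0.2009  0.0036] rows>= 4.0 1.0
```

step_arm([
  [0.6,[-0.076,0.0183,0],[0,0,0.001]],
  [0.6,[-0.152,0.0365,0],[0,0,0]],
  [0.6,[-0.152,0.0365,0],[0,0,0]],
  [0.6,[-0.152,0.0365,0],[0,0,0]],
  [0.6,[-0.152,0.0365,0],[0,0,0]],
  [0.6,[-0.152,0.0365,0],[0,0,0]],
  [0.6,[0,0,0.12],[0,0,0]],
  [0.6,[0,0,0],[0,0,0]],
  [0.6,[0,0,0],[0,0,0]],
  [0.6,[0,0,0],[0,0,0]],
])

```text
t: 28.38
tool_pos: [0.4394, -0.3243, 0.0521]
eef_rot: [0.801, 0.599, 0.0, 0.001]
contact_force: [0.4, -0.8, -0.6]
gripper_width: 0.283
grip_force: 48.9
```

```bash
python3 look.py scene d 230 90 60 60 10;  python3 go.py .4388 -.3242 -.015 73.6
```

```text
t 28.43 pos [ 0.4394 -0.3244  0.0521] psi 73.5 tilt [ 0.001 -0.001] F [ 0.4  0.  -1.2] w 0.288 grip 48.9
turn z -0.0004 shift [-0.     -0.0025  0.2685] rows>= 2.0 1.0
```

View pics/d.png

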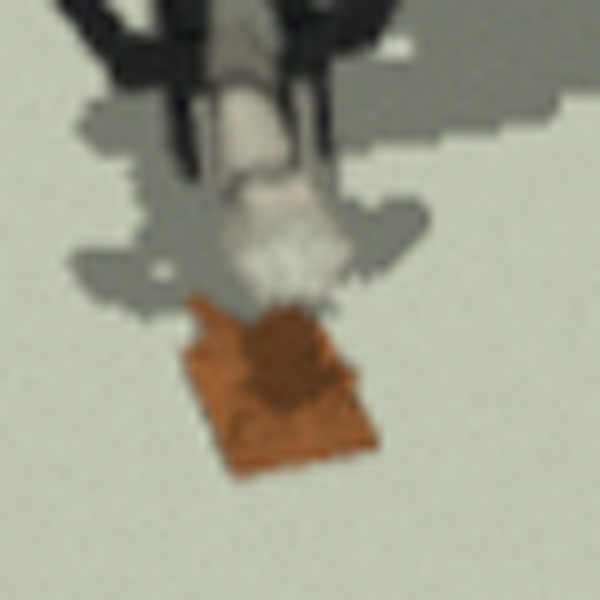

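The flashlight is held level at crop (280,230), in line with the cradle base at (280,390). I'll lower it and feel for contact.

step_arm([
  [0.6,[0,-0.002,0.08],[0,0,0]],
  [0.6,[0,0,0.08],[0,0,0]],
  [0.6,[0,0,0.05],[0,0,0]],
  [0.6,[0,0,0.03],[0,0,0]],
  [0.6,[0,0,0.012],[0,0,0]],
  [0.6,[0,0,0],[0,0,0]],
  [0.6,[0,0,0],[0,0,0]],
])

```text
t: 29.3
tool_pos: [0.4385, -0.3245, -0.0115]
eef_rot: [0.801, 0.598, 0.0, 0.001]
contact_force: [-0.2, -0.2, -1.3]
gripper_width: 0.283
grip_force: 49.0
```

step_arm([
  [0.6,[0,0,0.006],[0,0,0]],
  [0.6,[0,0,0.006],[0,0,0]],
  [0.6,[0,0,0],[0,0,0]],
])

```text
t: 29.68
tool_pos: [0.4395, -0.3252, -0.014]
eef_rot: [0.801, 0.598, 0.0, 0.002]
contact_force: [3.1, 0.0, 3.1]
gripper_width: 0.28
grip_force: 49.2
```

step_arm([
  [0.6,[0,0.003,0.005],[0,0,0]],
  [0.6,[0,0,0],[0,0,0]],
])

```text
t: 29.92
tool_pos: [0.4399, -0.3254, -0.0146]
eef_rot: [0.801, 0.599, -0.0, 0.001]
contact_force: [0.2, 0.8, 8.9]
gripper_width: 0.286
grip_force: 49.7
```

step_arm([
  [0.2,[0,0,0],[0,0,0]],
  [-0.2,[0,0,0],[0,0,0]],
  [-0.4,[0,0,0],[0,0,0]],
  [-0.4,[0,0,0],[0,0,0]],
  [-0.4,[0,0,-0.06],[0,0,0]],
  [-0.4,[0,0,-0.16],[0,0,0]],
  [-0.4,[0,0,-0.16],[0,0,0]],
  [-0.6,[0,0,0],[0,0,0]],
  [-0.6,[0,0,0],[0,0,-0.0456]],
  [-0.6,[0,0,0],[0,0,-0.0456]],
])

```text
t: 31.18
tool_pos: [0.4383, -0.3238, 0.0785]
eef_rot: [0.706, 0.708, 0.0, -0.0]
contact_force: [-0.1, -0.6, -0.2]
gripper_width: 0.801
grip_force: 0.0
```

```bash
python3 go.py .444 .331 .080 90
```

```text
t 31.18 pos [ 0.4383 -0.3238  0.0785] psi 90.2 tilt [-0.001  0.001] F [-0.1 -0.6 -0.2] w 0.801 grip 0.0
turn z 0.0008 shift [ 2.6194  0.0226 -0.0061] rows>= 11.0 1.0
```

step_arm([
  [-0.6,[0.08,0,0],[0,0,0.001]],
  [-0.6,[0.1814,0.0016,0],[0,0,0]],
  [-0.6,[0.1814,0.0016,0],[0,0,0]],
  [-0.6,[0.1814,0.0016,0],[0,0,0]],
  [-0.6,[0.1814,0.0016,0],[0,0,0]],
  [-0.6,[0.1814,0.0016,0],[0,0,0]],
  [-0.6,[0.1814,0.0016,0],[0,0,0]],
  [-0.6,[0.1814,0.0016,0],[0,0,0]],
])

```text
t: 32.17
tool_pos: [0.4418, 0.0156, 0.0783]
eef_rot: [0.71, 0.704, -0.0, -0.001]
contact_force: [-0.2, 0.6, 0.2]
gripper_width: 0.8
grip_force: 0.0
```

step_arm([
  [-0.6,[0.1814,0.0016,0],[0,0,0]],
  [-0.6,[0.1814,0.0016,0],[0,0,0]],
  [-0.6,[0.1814,0.0016,0],[0,0,0]],
  [-0.6,[0.1814,0.0016,0],[0,0,0]],
  [-0.6,[0.1814,0.0016,0],[0,0,0]],
  [-0.6,[0.1814,0.0016,0],[0,0,0]],
  [-0.6,[0.1814,0.0016,0],[0,0,0]],
  [-0.6,[0,0,0],[0,0,0]],
  [-0.6,[0,0,0],[0,0,0]],
  [-0.6,[0,0,0],[0,0,0]],
])

```text
t: 33.42
tool_pos: [0.447, 0.3295, 0.0783]
eef_rot: [0.709, 0.705, -0.001, -0.0]
contact_force: [0.2, 0.6, -0.1]
gripper_width: 0.795
grip_force: 0.0
```

```bash
python3 go.py .444 .331 -.018 90;python3 look.py scene e 230 90 120 60 6;
```

```text
t 33.42 pos [0.447  0.3295 0.0783] psi 89.6 tilt [-0.001 -0.001] F [ 0.2  0.6 -0.1] w 0.795 grip 0.0
turn z -0.0022 shift [ 0.0062 -0.0119  0.3852] rows>= 2.0 1.0
```

View pics/e.png

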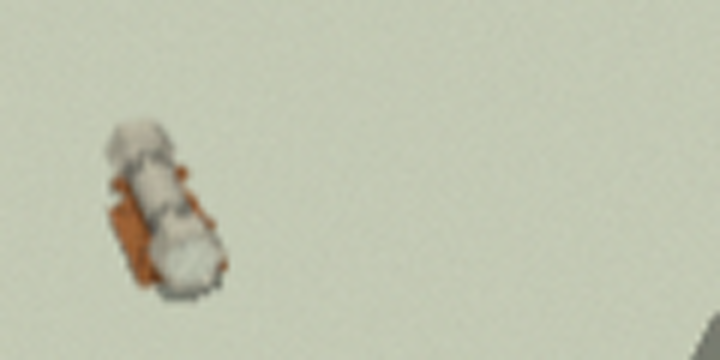

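The flashlight lies in both saddles, its collars outside them at crop (140,145) and (187,262). Now the cube.

step_arm([
  [-0.6,[0.006,-0.012,0.12],[0,0,-0.002]],
  [-0.6,[0,0,0.12],[0,0,0]],
  [-0.6,[0,0,0.08],[0,0,0]],
  [-0.6,[0,0,0.04],[0,0,0]],
  [-0.6,[0,0,0.025],[0,0,0]],
  [-0.6,[0,0,0],[0,0,0]],
  [-0.6,[0,0,0],[0,0,0]],
])

```text
t: 34.35
tool_pos: [0.4455, 0.3325, -0.0166]
eef_rot: [0.707, 0.707, 0.001, 0.0]
contact_force: [-0.1, -0.1, 0.1]
gripper_width: 0.801
grip_force: 0.0
```

step_arm([
  [0.4,[0,0,0],[0,0,0]],
  [0.4,[0,0,0],[0,0,0]],
  [0.4,[0,0,0],[0,0,0]],
  [0.4,[0,0,0],[0,0,0]],
  [0.4,[0,0,0],[0,0,0]],
  [0.4,[0,0,0],[0,0,0]],
], newtons=30)

```text
t: 35.1
tool_pos: [0.4454, 0.3325, -0.0169]
eef_rot: [0.707, 0.708, 0.001, 0.0]
contact_force: [0.3, 0.3, 6.3]
gripper_width: 0.413
grip_force: 32.0
```

step_arm([
  [0.4,[0,0,-0.06],[0,0,0]],
  [0.4,[0,0,-0.16],[0,0,0]],
  [0.4,[0,0,-0.18],[0,0,0]],
  [0.4,[0,0,-0.1],[0,0,0]],
  [0.4,[0,0,0],[0,0,0]],
  [0.4,[0,0,0],[0,0,0]],
])

```text
t: 35.85
tool_pos: [0.4435, 0.3314, 0.1061]
eef_rot: [0.707, 0.708, -0.001, -0.0]
contact_force: [-0.3, -0.0, -0.8]
gripper_width: 0.413
grip_force: 31.4
```

```bash
python3 go.py .628 -.018 .10 90
```

```text
t 35.85 pos [0.4435 0.3314 0.1061] psi 90.1 tilt [-0.002 -0.001] F [-0.3 -0.  -0.8] w 0.413 grip 31.4
turn z 0.0004 shift [-1.3977  0.7378  0.0244] rows>= 7.0 1.0
```

step_arm([
  [0.4,[-0.0735,0.039,0],[0,0,0]],
  [0.4,[-0.147,0.0777,0],[0,0,0]],
  [0.4,[-0.147,0.0777,0],[0,0,0]],
  [0.4,[-0.147,0.0777,0],[0,0,0]],
  [0.4,[-0.147,0.0777,0],[0,0,0]],
  [0.4,[-0.147,0.0777,0],[0,0,0]],
  [0.4,[-0.147,0.0777,0],[0,0,0]],
  [0.4,[-0.147,0.0777,0],[0,0,0]],
  [0.4,[-0.147,0.0777,0],[0,0,0]],
  [0.4,[-0.147,0.0777,0],[0,0,0]],
])

```text
t: 37.1
tool_pos: [0.6282, -0.0178, 0.1044]
eef_rot: [0.707, 0.707, -0.001, -0.002]
contact_force: [0.2, 0.0, -0.3]
gripper_width: 0.408
grip_force: 31.4
```

step_arm([
  [0.4,[0,0,0.1],[0,0,0]],
  [0.4,[0,0,0.1],[0,0,0]],
  [0.4,[0,0,0],[0,0,0]],
  [0.4,[0,0,0],[0,0,0]],
  [0.4,[0,0,0],[0,0,0]],
])

```text
t: 37.72
tool_pos: [0.6306, -0.0167, 0.0586]
eef_rot: [0.707, 0.708, 0.001, 0.001]
contact_force: [0.8, -0.1, -0.0]
gripper_width: 0.414
grip_force: 31.4
```

```bash
python3 go.py .628 -.018 -.002 90; python3 look.py scene f 200 120 120 100 5
```

```text
t 37.73 pos [ 0.6306 -0.0167  0.0586] psi 90.1 tilt [ 0.002 -0.   ] F [ 0.8 -0.1 -0. ] w 0.414 grip 31.4
turn z 0.0005 shift [-0.0051 -0.0106  0.2425] rows>= 1.0 1.0
```

View pics/f.png

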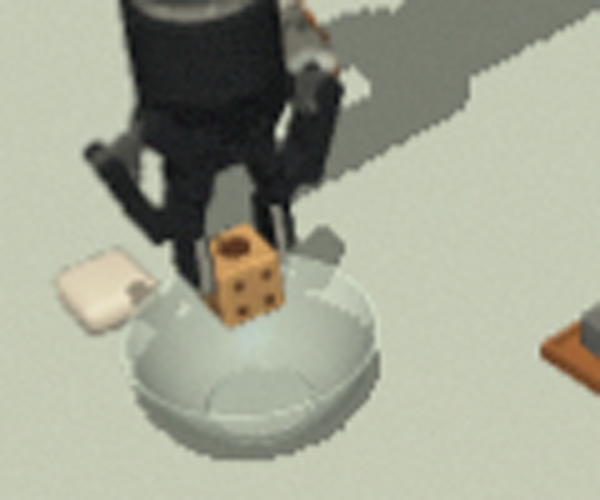

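The cube is held above the bowl's centre at crop (245,275), and the fingers are clear of the rim. I'll lower it and release.

step_arm([
  [0.4,[-0.005,-0.01,0.08],[0,0,0]],
  [0.4,[0,0,0.08],[0,0,0]],
  [0.4,[0,0,0.05],[0,0,0]],
  [0.4,[0,0,0.03],[0,0,0]],
  [0.4,[0,0,0],[0,0,0]],
  [0.4,[0,0,0],[0,0,0]],
])

```text
t: 38.52
tool_pos: [0.6279, -0.0181, -0.002]
eef_rot: [0.707, 0.708, 0.0, 0.0]
contact_force: [0.4, 0.2, -0.1]
gripper_width: 0.41
grip_force: 31.4
```

step_arm([
  [0.0,[0,0,0],[0,0,0]],
  [-0.1,[0,0,0],[0,0,0]],
  [-0.1,[0,0,0],[0,0,0]],
  [-0.1,[0,0,-0.08],[0,0,0]],
  [-0.1,[0,0,-0.16],[0,0,0]],
  [-0.1,[0,0,-0.2],[0,0,0]],
  [-0.1,[0,0,-0.2],[0,0,0]],
  [-0.1,[0,-0.2,0],[0,0,0]],
  [-0.1,[0,-0.2,0],[0,0,0]],
  [-0.1,[0,0,0],[0,0,0]],
])

```text
t: 39.78
tool_pos: [0.5227, -0.0176, 0.157]
eef_rot: [0.707, 0.707, -0.001, -0.001]
contact_force: [0.8, -0.8, 0.0]
gripper_width: 0.548
grip_force: 0.0
```

```bash
python3 look.py scene,top g 150 90 320 220 1; python3 - <<'E'
import cv2,numpy as np
a=cv2.imread('pics/g_scene.png')[100:310,180:440]; b=cv2.imread('pics/g_top.png')[100:240,220:500]
a=cv2.resize(a,(520,420),interpolation=2)[:370]; b=cv2.resize(b,(460,230),interpolation=2)
o=np.zeros((600,520,3),np.uint8); o[:370]=a; o[370:,:460]=b; cv2.imwrite('pics/g2.png',o)
E
```

```text
(no output)
```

View pics/g2.png

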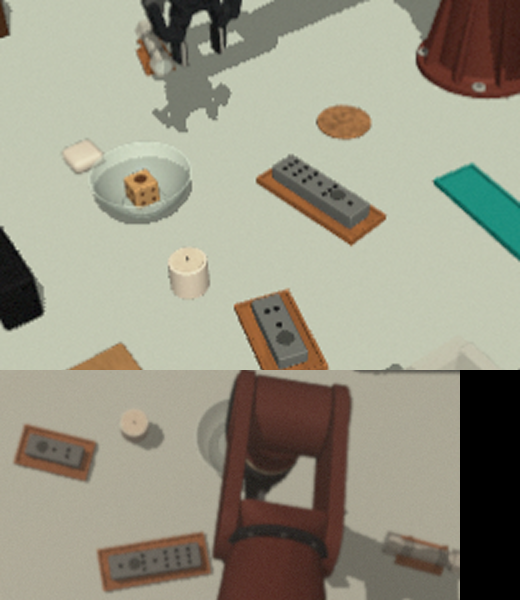

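Everything is in place: the cube in the bowl at (142,190), both remotes in their trays, and the flashlight in the cradle at (155,50). The candle and case haven't moved.

```bash
python3 -c "
from rig import ctrl
print(ctrl.job_done())"
```

```text
the job is handed in; nothing more can be done
None
```

I've handed the job in at about 40 s of the 104 s allowed: both remotes are flat and buttons up in their own trays, the flashlight is in both saddles, the cube is in the bowl, and the candle and earbud case weren't touched.

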